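# Put the tea box away: inner leaf down, cover shut

### The arm

A 7-joint arm with a two-finger parallel gripper is mounted at the origin on the work surface. World frame = base frame: x ahead of the robot, y to its left, z up, the work surface at z = 0. Lengths are in mm, angles in rad, forces in N, time in s.
With the tool pointing down it reaches from about 425 to 875 mm from the base axis. Payload 8.4 kg.
Tool frame: the origin (TCP) lies at the very end of the fingers, on their centre line; the grasp point (between the pads) lies arm.tcp_to_grasp behind it (arm.tcp_to_grasp is the distance from the TCP to the grasp point, in mm); x points along the fingers, z is the direction in which the jaws open and shut, and the axes are right-handed (so a half turn about x gives the same grasp; the last joint's range is limited). The gripper opens to 85 mm and grips with 20 to 120 N. Pads are 22 mm wide; open, the fingers measure 114 mm over their backs; the gripper's body (76 mm by 85 mm) begins 54 mm behind the grasp point. The pads swing forward as they close: fully open they stand 13 mm farther back than shut.
Start: joints at [-1.238, 0.333, 0.04, 1.465, -0.013, 1.343, -0.059], TCP at [272.027, 590.31, 231.308] pointing down, gripper open.
Joint ranges: [-2.58, 2.58], [-0.38, 2.09], [-1.3, 1.39], [0.25, 2.4], [-1.5, 4.64], [0.08, 2.09], [-2.65, 2.65]. Speed limits (rad/s): [2.22, 2.22, 2.79, 2.79, 3.14, 3.14, 3.14].

### API

Orientations are given as a unit quaternion [w, x, y, z].
In Python, from workcell import arm gives the robot as it stands. The module is installed in compiled form; this text tells all that it offers.
- The arm moves only by the tool jog_arm, never from a script. Its argument "targets" is a list of rows, each a list of 5 numbers: the shift along the world's x, y, z in m, then the turn about the world's z in rad, then the closure in counts, from 0 (fully open) to 255 (shut). In form: [[x, y, z, turn, grip], ...]. A call has 1 to 12 rows; each row shifts and turns the pose as measured when the row begins; what a row does not reach is not made up. A row lasts 1/8 s, in which the tool goes at most 62.5 mm and 10.7 degrees, less where a joint would pass 70% of its speed; a pose out of reach is approached as far as the arm can. A call is refused whole if a number of a shift passes 0.0625 or a number of a turn 0.188, either way. A call with a gripper value outside its range is refused whole. The fingers move at their own pace and stop on an object; "newtons" is the grip in N (left out, the last holds). Time passes only in rows, so rows that do not move let the fingers close. It gives the time, the measured TCP pose, the force and the opening at its end, in the units of the state.
- arm.state(): the state, without advancing time (a new reading comes with each control period).
- arm.grab_frame(name): name is "scene" or "top" or "wrist"; returns a dict with "image" (400x640x3 uint8, red, green, blue), "z_map" (400x640 float32, mm along the optical axis (not along the pixel's ray), 0 where there is no reading), "camera_matrix" (3x3 intrinsics, pixels), "D" ([k1, k2, p1, p2, k3] as OpenCV has them; the pictures are not rectified), "R" (3x3) and "t" (3): a world point X has camera coordinates R X + t; the wrist camera has in their place "T_tool_cam" (4x4, takes a point from camera to tool coordinates, whose origin is the TCP and whose axes are the tool frame's). Camera axes: x right, y down, z forward; pixel columns grow to the right and rows downward; lengths in mm; the calibration is good to about 2 mm. A picture is of the moment at which its call begins: read the wrist's pose just before it.
- arm.sign_off(): hands the job in, once; it reports no verdict.
The state is a dict: "t": time; "joints": joint angles; "dq": joint speeds; "effort": joint torques, N m; "tcp_pos": TCP position; "ee_rot": TCP orientation; "ft_force": force on the tool from outside, world axes, zero at the start; "moment": the same for the moment, N m; "grip_width": opening from 0.0 (shut) to 1.0 (fully open).
Only numpy, scipy, OpenCV 4.12 (cv2) and the standard library are available. Lean on these libraries where they do the work, as an engineer would, in place of code of your own. Each camera call takes 0.05 s, during which the arm holds its last target.

### The job

The tea box has been packed: with the fingertips, push the upright inner leaf down flat over the bamboo lid rests and the sweets pick while the cover still stands open, then push the cover over from behind and bring it fully shut without letting it slam. Push only on the outer faces of the leaf and the cover: do not grip them or put fingers on their red inner linings, lift nothing, and leave everything in the box and on the tea shelf where it is.

Things in the scene. Friction and masses are not known exactly. Their poses are not given: they have to be found in the camera images.
- tea_box: Black lacquer box, 170 (x) x 220 (y) x 85 mm high, fixed; origin: centre of its underside; x to its back (cover hinge side, away from the robot), y left, z up. Walls 8, floor 6 mm. A partition along x at y = -27 mm, top at z = 68 mm: right of it (-y) the lid rests and pick, to be covered by the inner leaf; left of it the bowl. Nothing packed reaches above the rim.
- leaf (a joint): Angle of the inner leaf, rad: 0 = flat on the partition, grows as it rises; starts near upright (1.15 to 1.5), stop at 1.57. A stiff friction hinge (0.05 N m) along the box's x at the inside of its right wall: it stays where left, so must be pushed all the way down. Pale wooden board, 150 (along x) x 72 mm, 6 mm thick with lining, 60 g.
- leaf_hinge (a point): Middle of the leaf's hinge axis, fixed at box x = 0, y = -97, z = 71 mm; axes as the box. The leaf's outer face lies 3 mm from this axis; it looks to -y while upright, up when flat (then 11 mm below the rim). From upright the leaf folds towards +y of the box, over the lid rests.
- leaf_edge (a point): Middle of the leaf's free edge, on its outer face, 74 mm from the hinge axis; moves with the leaf. Its axes are those of the box when the leaf is flat: y from hinge to free edge, z out of the outer face. The inner face (towards the lid rests) carries a red lining, 142 x 65 x 2 mm, not to be touched.
- cover (a joint): Angle of the cover, rad: 0 = shut on the rim, grows as it opens; starts about upright or past it (1.5 to 1.85), stop at 1.95. A stiff friction hinge (0.36 N m) along the box's y at the top of its back wall: it stays where left, so must be pushed all the way. Black board, 174 (hinge to free edge) x 224 (along y) x 10 mm, about 0.3 kg.
- cover_hinge (a point): Middle of the cover's hinge axis, fixed at box x = 87, y = 0, z = 85 mm; axes as the box. The outer face lies 10 mm from this axis; it looks to +x of the box (away from the robot) while open, up when shut (then 95 mm above the table). The cover swings from the back to the front (-x); it strikes the leaf if that still stands up.
- cover_edge (a point): Middle of the cover's free edge, on its outer face, 176 mm from the hinge axis; moves with the cover. Its axes are those of the box when the cover is shut: -x from hinge to free edge, z out of the outer face. The inner face carries a red lining, 152 x 200 x 4 mm, not to be touched.
- lid_rest1: Bamboo lid rest, upright tube 44 mm across, 46 mm high, 40 g, loose in the box; origin: centre of its underside.
- lid_rest2: The second bamboo lid rest, same as the first.
- sweets_pick: Silver sweets pick, 121 x 7 x 4 mm, 20 g, loose in the box, lying along the partition; origin at its underside.
- celadon_bowl: Pale green bowl, 112 mm across, 60 mm high, 0.28 kg, loose in the left part of the box; origin: centre of its underside.
- tea_shelf: Low black lacquer tea shelf, 260 (x) x 300 (y) x 140 mm high, fixed on the table to the left (+y) of the tea box; origin: centre of its underside. A slim drawer stands open towards -x, its front reaching 194 mm in -x from the origin, top of the drawer front 127 mm high.
- iron_kettle: Small black iron kettle on top of the tea shelf, 120 mm across, 136 mm high with its bail handle, spout reaching 91 mm from its axis, 0.85 kg, loose; origin: centre of its underside.
- tea_caddy: Ivory porcelain tea caddy on top of the tea shelf, 68 mm across, 69 mm high, 0.16 kg, loose; origin: centre of its underside.

How it is judged (in metres and radians):
On the way:
1. the inner leaf lies flat on the partition (within 0.06 rad) while the cover still stands open (over 1.2 rad) (value of joint leaf below 0.06 rad and value of joint cover above 1.2 rad), for 0.2 s.
At the end, for the whole second after the job is handed in: The inner leaf lies flat (within 0.06 rad), the cover is shut over it (within 0.03 rad, about 5 mm at its front edge) and at rest; the lid rests, pick and bowl are within 30 mm, the kettle and caddy within 20 mm of where they began (value of joint leaf below 0.06 rad and value of joint cover below 0.03 rad and velocity of joint cover between -0.05 and 0.05 rad/s and distance of each of lid_rest1, lid_rest2, sweets_pick, celadon_bowl from where it was at the start of the episode below 0.03 m and distance of each of iron_kettle, tea_caddy from where it was at the start of the episode below 0.02 m); the robot touches nothing.
It fails at once if the cover or the leaf is gripped or touched on its inner lining (over 1.5 N) (contact force between the fingers and cover_c1 above 1.5 N or contact force between the fingers and leaf_c1 above 1.5 N).
It fails at once if the cover is slammed (closing faster than 2 rad/s in the last 0.5 rad) (value of joint cover below 0.5 rad and velocity of joint cover below -2 rad/s).
It fails at once if something packed in the box is lifted or shifted by more than 30 mm (distance of any of lid_rest1, lid_rest2, sweets_pick, celadon_bowl from where it was at the start of the episode above 0.03 m).
It fails at once if the kettle or the caddy is lifted, shifted by more than 20 mm or tipped (distance of any of iron_kettle, tea_caddy from where it was at the start of the episode above 0.02 m or angle between any of iron_kettle, tea_caddy's own z axis and vertical above 0.3 rad).
It also fails if it takes over 54 s, if anything falls off the work surface, if the arm or the gripper's body presses on something with over 40 N, if the wrist force passes 120 N, or if a joint passes its speed limit or range.

## Working session

There is one attempt and no reset: what is moved stays moved. The work goes in short steps, Python scripts to look and compute and a tool call to move; the robot and the scene stay as the last step left them, time stands still between calls to the robot, and variables do not carry over. Pictures are saved under pics/ and viewed, and the job is handed in when it is done.

Besides the shell and the picture viewer there is one more tool, called after "Emit:" as a command line: name --pt "numbers of a row" for each row, then --argument value for the rest. jog_arm: Moves the arm, as the interface text tells. Its arguments: {"type":"object","properties":{"targets":{"type":"array"},"newtons":{"type":"number"}},"required":["targets"]}

```bash
mkdir -p pics; ls
cat > h.py <<'E'
import numpy as np,cv2,pickle
from workcell import arm
def grab(n,fn):
    st=arm.state(); f=arm.grab_frame(n); f['state']=st
    cv2.imwrite('pics/%s.png'%fn,f['image'][:,:,::-1]); pickle.dump(f,open('pics/%s.pkl'%fn,'wb')); return f
def cloud(f):
    h,w=f['z_map'].shape; K=np.array(f['camera_matrix'],float);D=np.array(f['D'],float)
    u,v=np.meshgrid(np.arange(w),np.arange(h))
    p=cv2.undistortPoints(np.stack([u,v],-1).reshape(-1,1,2).astype(np.float64),K,D).reshape(h,w,2)
    z=f['z_map'].astype(float)
    c=np.dstack([p[...,0]*z,p[...,1]*z,z])
    R=np.array(f['R']);t=np.array(f['t']).ravel()
    X=(c-t)@R
    X[z<=0]=np.nan
    return X
def proj(f,P):
    R=np.array(f['R']);t=np.array(f['t']).ravel()
    return cv2.projectPoints(np.array(P,float).reshape(-1,3),cv2.Rodrigues(R)[0],t.astype(float),np.array(f['camera_matrix'],float),np.array(f['D'],float))[0].reshape(-1,2)
E
python3 - <<'E'
from h import *
print(arm.state(),arm.tcp_to_grasp)
for n in('scene','top'): f=grab(n,n+'0'); print(n,f['R'],f['t'],f['camera_matrix'])
E
```

```text
pics
{'t': 0.0, 'joints': array([-1.23816396,  0.33391528,  0.03988878,  1.46625854, -0.01338843,
        1.34332825, -0.05846341]), 'dq': array([ 2.16298554e-04,  1.74693482e-03,  1.43270832e-03, -2.26254800e-04,
       -8.52825500e-04,  5.82020740e-06, -8.98577300e-04]), 'effort': array([-1.25743773e-03, -6.58559132e+01,  1.36451013e+00, -4.05567312e+01,
        1.66691485e-02,  1.28595071e-02, -1.57682390e-06]), 'tcp_pos': array([271.89395964, 589.89462837, 230.4248926 ]), 'ee_rot': array([ 0.59504621, -0.38162166,  0.59597329,  0.38092093]), 'ft_force': array([-0.58931857,  0.4379017 , -0.04278204]), 'moment': array([-0.01751596, -0.00194453, -0.03014082]), 'grip_width': 0.9987491026841058} 18.700000000000003
scene [[ 0.79169098  0.61091091 -0.00364124]
 [ 0.49171922 -0.6407426  -0.58962795]
 [-0.36254325  0.46501266 -0.80766677]] [-487.49367702 -118.42453811 1547.96562807] [[520.40211089   0.         322.43852216]
 [  0.         520.40211089 190.74868847]
 [  0.           0.           1.        ]]
top [[-0.026895   -0.99950042  0.0166    ]
 [-0.99588249  0.02535212 -0.08703646]
 [ 0.08657214 -0.01887249 -0.99606681]] [ 138.76618893  520.61450073 1075.69554942] [[465.79977002   0.         310.40776396]
 [  0.         465.79977002 194.42296953]
 [  0.           0.           1.        ]]
```

View pics/scene0.png

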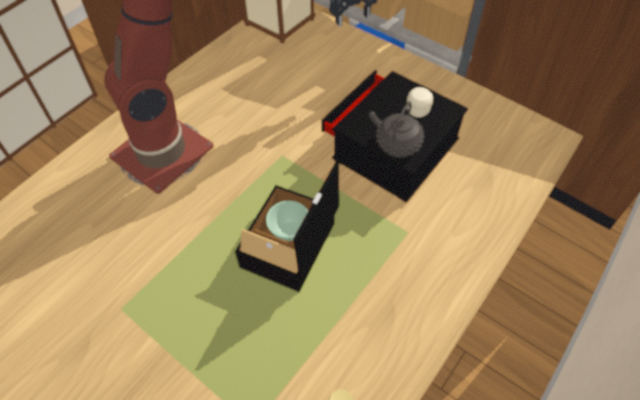

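View pics/top0.png

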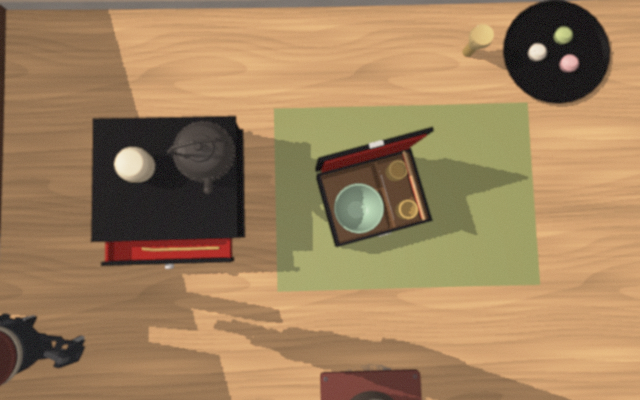

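The scene view shows the box with cover and wooden leaf open around (290,235), and the shelf with kettle and caddy around (400,130). In the top view the box sits at about (375,205), its cover edge running (320,165)-(430,130) and its leaf at about (418,185).

```bash
cat > m.py <<'E'
from h import *
for n in('top','scene'):
    f=pickle.load(open('pics/%s0.pkl'%n,'rb')); X=cloud(f); img=f['image'].astype(int)
    print(n,'table',np.nanmedian(X[...,2]))
    x,y,z=X[...,0],X[...,1],X[...,2]
    reg=(x>200)&(x<800)&(y>-350)&(y<120)
    hsv=cv2.cvtColor(f['image'],cv2.COLOR_RGB2HSV)
    blk=(img.max(2)<60)
    m=reg&blk&(z>75)&(z<92)
    P=X[m]; print('rim',m.sum())
    r=cv2.minAreaRect(P[:,:2].astype(np.float32)); print(r, cv2.boxPoints(r).round(1).tolist())
    h=reg&(z>100)
    print('above100',h.sum(),'maxz',np.nanmax(z[reg]))
    v=np.zeros((400,640,3),np.uint8); v[h]=(255,255,255); v[m]=(0,0,255); v[reg&(z>20)&(z<75)]=(0,90,0)
    sl=(slice(80,300),slice(260,480)) if n=='top' else (slice(140,320),slice(200,380))
    a=cv2.resize(f['image'][sl][:,:,::-1],None,fx=2,fy=2,interpolation=2);b=cv2.resize(v[sl],None,fx=2,fy=2,interpolation=0)
    cv2.imwrite('pics/m_%s.png'%n,np.hstack([a,b])[:600,:])
E
python3 m.py
```

```text
top table 1.3263942307420955
rim 922
((510.1451721191406, -14.503761291503906), (166.660888671875, 218.84921264648438), 13.759403228759766) [[403.20001220703125, 72.0], [455.20001220703125, -140.60000610351562], [617.0999755859375, -101.0], [565.0999755859375, 111.5999984741211]]
above100 1992 maxz 266.85437071947877
scene table -0.30368543070749926
rim 304
((518.3989868164062, -14.569107055664062), (181.147705078125, 220.08016967773438), 13.77868366241455) [[404.20001220703125, 70.69999694824219], [456.6000061035156, -143.0], [632.5999755859375, -99.9000015258789], [580.2000122070312, 113.9000015258789]]
above100 3080 maxz 269.86492535901334
```

```bash
cat > m2.py <<'E'
from h import *
yaw=0.240; C=np.array([512.3,-14.4,0]); Rb=np.array([[np.cos(yaw),-np.sin(yaw),0],[np.sin(yaw),np.cos(yaw),0],[0,0,1]])
if __name__=='__main__':
  for n in('top','scene'):
    f=pickle.load(open('pics/%s0.pkl'%n,'rb')); X=cloud(f); B=(X-C)@Rb
    hsv=cv2.cvtColor(f['image'],cv2.COLOR_RGB2HSV)
    bx,by,bz=B[...,0],B[...,1],B[...,2]
    lf=(abs(bx)<85)&(by>-125)&(by<-60)&(bz>92)&(bz<160)&(bx<70)
    P=B[lf]; print(n,'leaf',len(P),P.min(0).round(),P.max(0).round())
    for zz in range(95,160,10):
        s=P[abs(P[:,2]-zz)<5]
        if len(s): print(zz,len(s),np.median(s[:,1]).round(1),s[:,0].min().round(),s[:,0].max().round())
    cv=(bx>40)&(bx<200)&(abs(by)<120)&(bz>95)
    P=B[cv]; print('cover',len(P),P.min(0).round(),P.max(0).round())
    for zz in range(100,280,20):
        s=P[abs(P[:,2]-zz)<8]
        if len(s): print(zz,len(s),np.percentile(s[:,0],[5,50,95]).round(1),s[:,1].min().round(),s[:,1].max().round())
  # other obstacles
    if n=='top':
        r=(X[...,2]>15)&(abs(X[...,1])<700)&(X[...,0]>200)
        for nm,q in(('left',r&(X[...,1]>130)),('right',r&(X[...,1]<-170))):
            P=X[q]; print(nm,P.min(0).round(),P.max(0).round())
        P=X[r&(X[...,1]>130)&(X[...,0]>380)]
        for lo,hi in((120,150),(150,300)):
            s=P[(P[:,2]>lo)&(P[:,2]<hi)]; print(lo,s.min(0).round(),s.max(0).round())
E
python3 m2.py
```

```text
top leaf 270 [-77. -94.  92.] [ 70. -73. 147.]
95 11 -92.5 -70.0 70.0
105 14 -90.1 -72.0 66.0
115 14 -86.5 -74.0 56.0
125 15 -83.7 -67.0 70.0
135 81 -75.0 -75.0 68.0
145 135 -76.1 -77.0 70.0
cover 1803 [  40. -112.   95.] [ 90. 112. 267.]
100 54 [64.1 80.  82.4] -95.0 112.0
120 73 [60.1 79.5 83.5] -99.0 112.0
140 127 [44.4 78.8 80. ] -99.0 112.0
160 78 [78.  78.4 82.4] -97.0 112.0
180 87 [77.5 77.9 82.1] -99.0 112.0
200 85 [76.9 77.3 80.9] -99.0 112.0
220 102 [76.4 76.8 80.3] -109.0 112.0
240 191 [75.9 76.6 80.2] -110.0 112.0
260 685 [79.7 84.  88.8] -112.0 112.0
left [230. 280.  15.] [689. 652. 465.]
right [ 730. -608.   15.] [ 986. -244.  105.]
120 [380. 281. 120.] [689. 583. 148.]
150 [515. 280. 155.] [663. 510. 278.]
scene leaf 982 [-77. -96.  92.] [ 70. -71. 147.]
95 135 -91.6 -75.0 70.0
105 173 -88.9 -74.0 70.0
115 188 -85.7 -76.0 69.0
125 182 -82.5 -76.0 67.0
135 191 -79.2 -77.0 65.0
145 113 -76.7 -77.0 63.0
cover 2474 [  40. -113.   95.] [ 97. 112. 270.]
100 180 [45.8 95.3 96.6] -112.0 107.0
120 223 [48.3 95.  96.1] -112.0 107.0
140 224 [45.  94.4 95.7] -112.0 108.0
160 175 [92.4 94.1 95. ] -112.0 108.0
180 184 [92.  93.5 94.7] -113.0 110.0
200 191 [91.4 93.  94.1] -112.0 110.0
220 198 [90.2 92.4 93.5] -112.0 109.0
240 206 [89.  92.  92.9] -112.0 108.0
260 499 [82.4 88.2 92. ] -112.0 112.0
```

View pics/m_top.png

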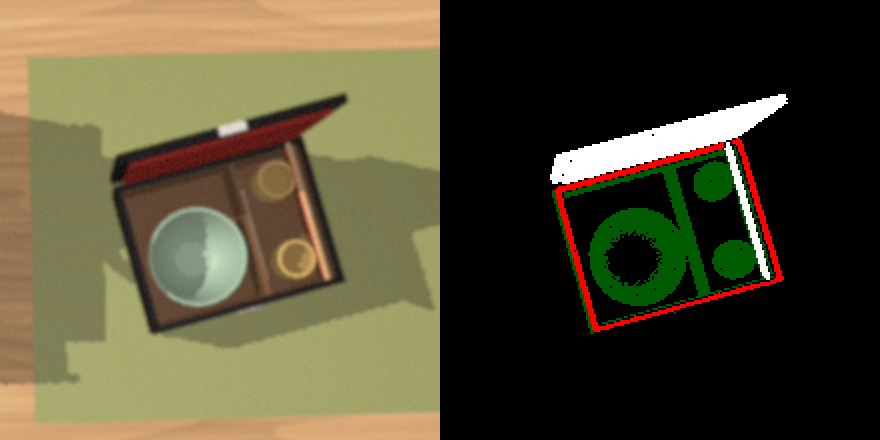

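View pics/m_scene.png

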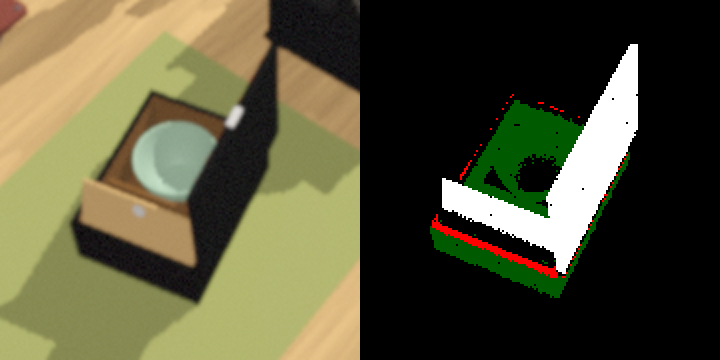

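Run:
```python
from h import *
from m2 import *
from scipy.spatial.transform import Rotation as Ro
s=arm.state();q=s['ee_rot'];R=Ro.from_quat([q[1],q[2],q[3],q[0]]).as_matrix();print(R.round(3))
zz=R[:,2];print('jaw yaw deg',np.degrees(np.arctan2(zz[1],zz[0])))
for nm,p in(('leaf start',[-25,-150,128]),('behind',[132,0,210]),('cen',[0,0,0])): print(nm,(Rb@p+C).round(1))
```

```text
[[-0.001 -0.908  0.419]
 [-0.001  0.419  0.908]
 [-1.    -0.    -0.001]]
jaw yaw deg 65.25930684620845
leaf start [ 523.7 -166.   128. ]
behind [640.5  17.  210. ]
cen [512.3 -14.4   0. ]
```

Emit:
jog_arm --pt "0 0 0.05 0 255" --pt "0 0 0.05 0 255" --pt "0 0 0.05 0 255" --pt "0 0 0.03 0 255" --newtons 40

```text
t: 0.6
tcp_pos: [270.7, 587.2, 410.2]
ee_rot: [0.592, -0.384, 0.599, 0.379]
ft_force: [0.8, 0.5, 0.7]
grip_width: 0.147
```

Emit:
jog_arm --pt "0.02 -0.055 0 -0.075 255" --pt "0.02 -0.055 0 -0.075 255" --pt "0.02 -0.055 0 -0.075 255" --pt "0.02 -0.055 0 -0.075 255" --pt "0.02 -0.055 0 -0.075 255" --pt "0.02 -0.055 0 -0.075 255" --pt "0.02 -0.055 0 -0.075 255" --pt "0.02 -0.055 0 -0.075 255" --pt "0.02 -0.055 0 -0.075 255" --pt "0.02 -0.055 0 -0.075 255" --pt "0.02 -0.055 0 -0.075 255" --pt "0.02 -0.055 0 -0.075 255"

```text
t: 2.1
tcp_pos: [511.2, -90.9, 408.0]
ee_rot: [0.699, -0.077, 0.707, 0.078]
ft_force: [1.2, -0.3, -0.5]
grip_width: -0.0
```

Emit:
jog_arm --pt "0.007 -0.045 0 0.02 255" --pt "0.006 -0.045 -0.02 0 255" --pt "0 0 -0.06 0 255" --pt "0 0 -0.06 0 255" --pt "0 0 -0.06 0 255" --pt "0 0 -0.05 0 255" --pt "0 0 -0.025 0 255" --pt "0 0 0 0 255"

```text
t: 3.1
tcp_pos: [520.7, -189.7, 123.3]
ee_rot: [0.698, -0.081, 0.707, 0.08]
ft_force: [0.1, 0.4, -0.3]
grip_width: 0.0
```

```bash
cat > pos.py <<'E'
from m2 import *
from scipy.spatial.transform import Rotation as Ro
import sys
s=arm.state();q=s['ee_rot'];R=Ro.from_quat([q[1],q[2],q[3],q[0]]).as_matrix()
print('t',s['t'],'tcp',s['tcp_pos'].round(1),'box',((s['tcp_pos']-C)@Rb).round(1),'jaw',np.degrees(np.arctan2(R[1,2],R[0,2])).round(1),'tilt',R[:,0].round(3),'F',s['ft_force'].round(1),s['joints'].round(2))
if len(sys.argv)>1:
    a=grab('scene',sys.argv[1])['image'][130:330,180:420]; b=grab('top',sys.argv[1]+'t')['image'][80:280,260:500]
    cv2.imwrite('pics/%s_v.png'%sys.argv[1],cv2.resize(np.hstack([a,b])[:,:,::-1],None,fx=1.66,fy=1.66,interpolation=2))
E
python3 pos.py p1
```

```text
t 3.1 tcp [ 520.7 -189.7  123.3] box [ -33.5 -172.3  123.3] jaw 13.1 tilt [-0.013 -0.003 -1.   ] F [ 0.1  0.4 -0.3] [-0.42  0.29  0.8   1.85 -0.23  1.1   0.7 ]
```

View pics/p1_v.png

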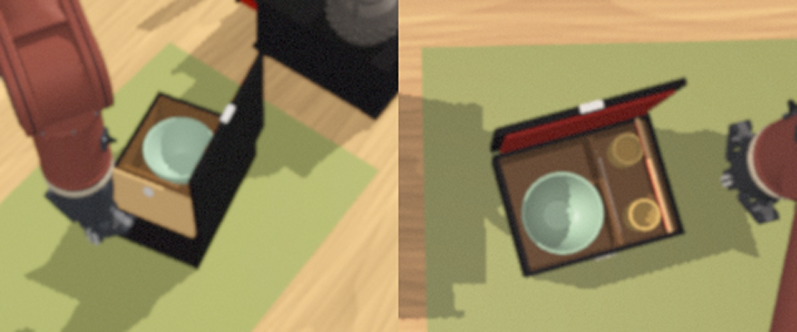

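Emit:
jog_arm --pt "-0.005 0.036 0 0 255" --pt "-0.005 0.034 0 0 255" --pt "0 0 0 0 255"

```text
t: 3.58
tcp_pos: [515.1, -119.8, 130.8]
ee_rot: [0.702, -0.081, 0.703, 0.079]
ft_force: [-0.2, 0.3, 0.3]
grip_width: 0.0
```

```bash
python3 pos.py
```

```text
t 3.575 tcp [ 515.1 -119.8  130.8] box [ -22.4 -103.   130.8] jaw 13.0 tilt [-0.002 -0.004 -1.   ] F [-0.2  0.3  0.3] [-0.56  0.2   0.79  1.91 -0.16  1.09  0.52]
```

Emit:
jog_arm --pt "-0.003 0.012 -0.003 0 255" --pt "-0.003 0.012 -0.006 0 255" --pt "-0.002 0.009 -0.008 0 255" --pt "-0.002 0.009 -0.008 0 255" --pt "0 0 0 0 255"

```text
t: 4.2
tcp_pos: [505.5, -77.0, 105.9]
ee_rot: [0.703, -0.081, 0.702, 0.078]
ft_force: [-0.6, 0.3, 0.0]
grip_width: -0.005
```

```bash
python3 pos.py p2
```

```text
t 4.2 tcp [505.5 -77.  105.9] box [-21.5 -59.2 105.9] jaw 12.9 tilt [ 0.001 -0.004 -1.   ] F [-0.6  0.3  0. ] [-0.63  0.19  0.76  1.98 -0.15  1.03  0.43]
```

View pics/p2_v.png

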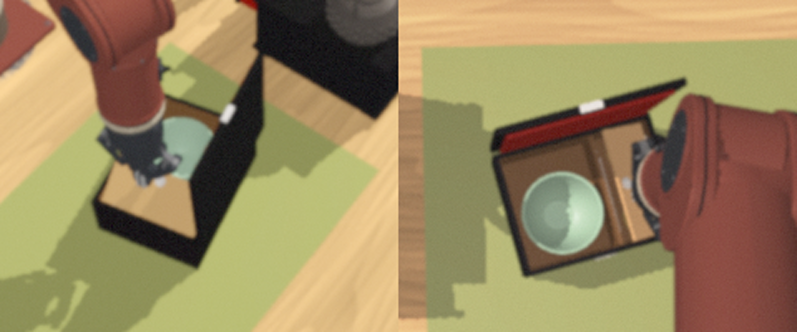

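Emit:
jog_arm --pt "-0.001 0.005 -0.008 0 255" --pt "-0.001 0.004 -0.008 0 255" --pt "-0.0005 0.002 -0.008 0 255" --pt "0 0.001 -0.006 0 255" --pt "0 0 -0.003 0 255" --pt "0 0 0 0 255"

```text
t: 5.05
tcp_pos: [503.8, -65.8, 74.0]
ee_rot: [0.703, -0.079, 0.702, 0.077]
ft_force: [-6.4, 0.5, 9.1]
grip_width: 0.003
```

```bash
python3 pos.py
```

```text
t 5.05 tcp [503.8 -65.8  74. ] box [-20.5 -47.9  74. ] jaw 12.7 tilt [ 0.002 -0.002 -1.   ] F [-6.4  0.5  9.1] [-0.62  0.23  0.75  2.02 -0.19  0.96  0.44]
```

Emit:
jog_arm --pt "0 0 -0.002 0 255" --pt "0 0 -0.001 0 255" --pt "0 0 0 0 255" --pt "0 0 0.03 0 255" --pt "0 0 0.06 0 255" --pt "0 0 0.06 0 255" --pt "0 -0.04 0.04 0 255" --pt "0 -0.05 0.03 0 255" --pt "0 -0.05 0.02 0 255" --pt "0 -0.05 0.02 0 255"

```text
t: 6.3
tcp_pos: [501.8, -256.0, 340.2]
ee_rot: [0.702, -0.081, 0.703, 0.083]
ft_force: [1.0, -0.8, 0.3]
grip_width: -0.001
```

```bash
python3 pos.py p3
python3 - <<'E'
from m2 import *
for n in('p3','p3t'):
    f=pickle.load(open('pics/%s.pkl'%n,'rb'));B=(cloud(f)-C)@Rb
    m=(abs(B[...,0])<65)&(B[...,1]>-92)&(B[...,1]<-28)&(B[...,2]>40)&(B[...,2]<110)
    P=B[m];
    if len(P)>10:
        A=np.c_[P[:,:2],np.ones(len(P))];c=np.linalg.lstsq(A,P[:,2],rcond=None)[0];print(n,len(P),c,'z@edge',c[1]*-40+c[2])
    m=(abs(B[...,1])<100)&(B[...,0]>88)&(B[...,0]<115)&(B[...,2]>110)&(B[...,2]<240);P=B[m]
    if len(P)>50: print('cover slope',np.polyfit(P[:,2],P[:,0],1))
E
```

```text
t 6.3 tcp [ 501.8 -256.   340.2] box [ -67.6 -232.2  340.2] jaw 13.3 tilt [-0.001  0.003 -1.   ] F [ 1.  -0.8  0.3] [-0.45  0.16  0.97  1.54 -0.13  1.52  0.76]
p3 1107 [-3.37235461e-03  3.09187340e-03  7.43302998e+01] z@edge 74.20662490559654
cover slope [-2.74786213e-02  9.85322353e+01]
p3t 1635 [-1.41250101e-03  3.14620908e-03  7.46906108e+01] z@edge 74.56476241144242
```

View pics/p3_v.png

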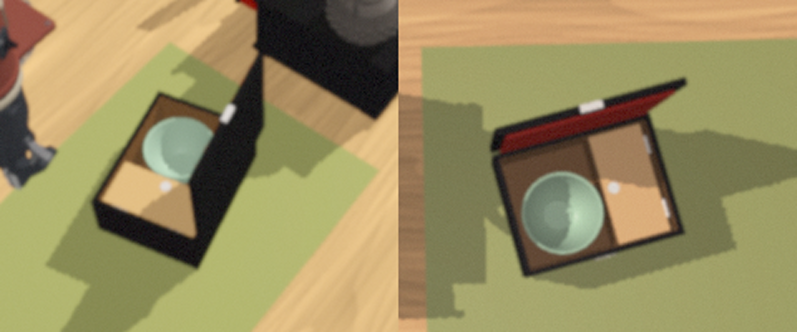

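The leaf lies flat: slope 0.003 rad, z 74 at the edge, and the cover is still at about 1.54. Next I go round behind the cover.

Emit:
jog_arm --pt "0.04 0.03 0 0 255" --pt "0.04 0.04 0 0 255" --pt "0.04 0.045 0 0 255" --pt "0.025 0.055 0 0 255" --pt "0.01 0.055 0 0 255" --pt "0 0.05 0 0 255" --pt "0 0 0 0 255"

```text
t: 7.28
tcp_pos: [657.9, 24.5, 336.4]
ee_rot: [0.702, -0.077, 0.704, 0.077]
ft_force: [0.4, 0.3, -0.0]
grip_width: -0.004
```

```bash
python3 pos.py
```

```text
t 7.275 tcp [657.9  24.5 336.4] box [150.7   3.2 336.4] jaw 12.6 tilt [-0.004 -0.001 -1.   ] F [ 0.4  0.3 -0. ] [-0.69  0.41  0.85  1.3  -0.3   1.57  0.34]
```

Emit:
jog_arm --pt "0 0 -0.05 0 255" --pt "0 0 -0.04 0.015 255" --pt "0 0 -0.014 0 255" --pt "0 0 0 0 255"

```text
t: 7.78
tcp_pos: [657.6, 24.0, 229.7]
ee_rot: [0.701, -0.083, 0.703, 0.082]
ft_force: [0.0, 1.2, -0.3]
grip_width: -0.002
```

```bash
python3 pos.py p4
```

```text
t 7.775 tcp [657.6  24.  229.7] box [150.2   2.7 229.7] jaw 13.4 tilt [-0.003 -0.001 -1.   ] F [ 0.   1.2 -0.3] [-0.7   0.44  0.83  1.47 -0.33  1.37  0.38]
```

View pics/p4_v.png

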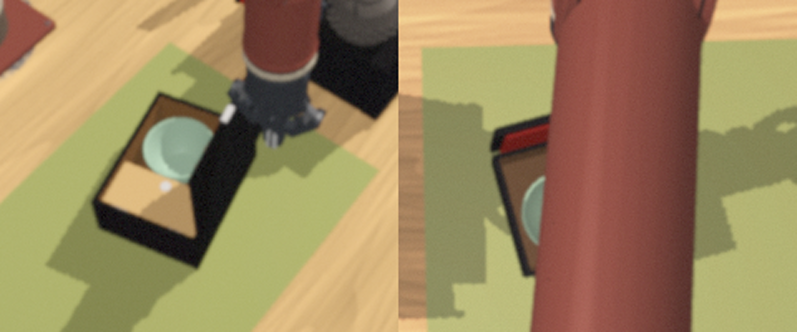

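Emit:
jog_arm --pt "0 0 0 0.175 255" --pt "0 0 0 0.175 255" --pt "0 0 0 0.175 255" --pt "0 0 0 0.175 255" --pt "0 0 0 0.175 255" --pt "0 0 0 0.175 255" --pt "0 0 0 0.175 255" --pt "0 0 0 0.175 255" --pt "0 0 0 0.175 255" --pt "0 0 0 0 255"

```text
t: 9.12
tcp_pos: [666.5, 19.0, 250.7]
ee_rot: [-0.433, 0.568, -0.417, -0.563]
ft_force: [0.5, 0.7, 1.2]
grip_width: 0.003
```

```bash
python3 pos.py p5
```

```text
t 9.125 tcp [666.5  19.  250.7] box [157.7  -4.2 250.7] jaw 106.1 tilt [ 0.019  0.014 -1.   ] F [0.5 0.7 1.2] [-0.48  0.37  0.52  1.43 -0.2   1.37  1.91]
```

View pics/p5_v.png

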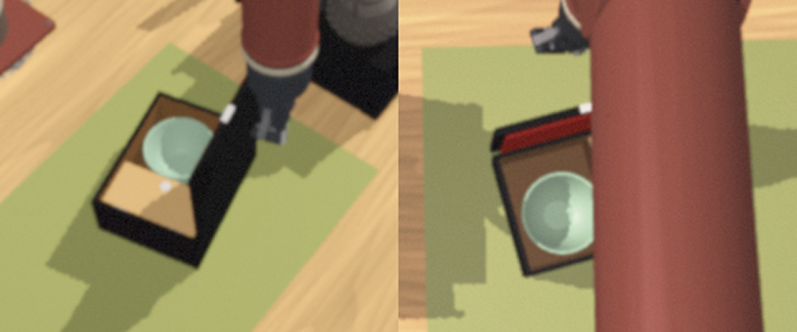

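Emit:
jog_arm --pt "0 0 -0.02 -0.02 255" --pt "-0.02 -0.005 -0.002 0 255" --pt "-0.018 -0.004 0 0 255" --pt "0 0 0 0 255"

```text
t: 9.72
tcp_pos: [626.6, 10.4, 223.1]
ee_rot: [-0.442, 0.559, -0.428, -0.556]
ft_force: [0.4, 1.1, 0.5]
grip_width: -0.002
```

```bash
python3 pos.py
```

```text
t 9.725 tcp [626.6  10.4 223.1] box [116.9  -3.1 223.1] jaw 104.1 tilt [ 0.016  0.012 -1.   ] F [0.4 1.1 0.5] [-0.51  0.3   0.53  1.57 -0.17  1.29  1.87]
```

Emit:
jog_arm --pt "-0.014 -0.003 0 0 255" --pt "-0.014 -0.003 0 0 255" --pt "-0.014 -0.004 -0.002 0 255" --pt "-0.012 -0.003 -0.003 0 255" --pt "-0.012 -0.003 -0.004 0 255" --pt "0 0 0 0 255"

```text
t: 10.48
tcp_pos: [559.0, -5.1, 212.4]
ee_rot: [-0.443, 0.559, -0.428, -0.555]
ft_force: [0.5, -0.4, -0.6]
grip_width: -0.002
```

```bash
python3 pos.py p6
```

```text
t 10.475 tcp [559.   -5.1 212.4] box [ 47.6  -2.1 212.4] jaw 103.9 tilt [ 0.018  0.013 -1.   ] F [ 0.5 -0.4 -0.6] [-0.55  0.15  0.54  1.75 -0.09  1.24  1.83]
```

View pics/p6_v.png

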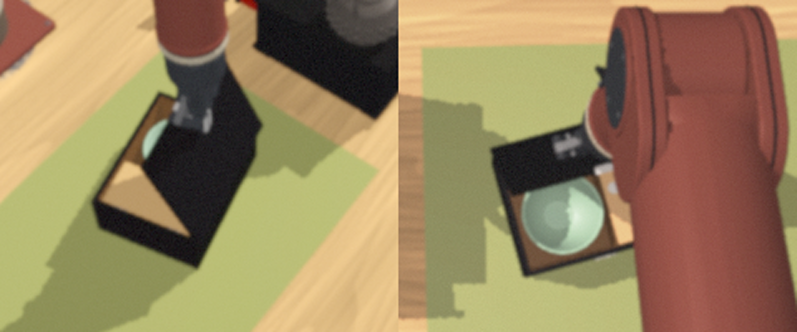

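Emit:
jog_arm --pt "-0.013 -0.003 -0.006 0 255" --pt "-0.013 -0.003 -0.007 0 255" --pt "-0.01 -0.0025 -0.009 0 255" --pt "-0.01 -0.0025 -0.009 0 255" --pt "-0.008 -0.002 -0.01 0 255" --pt "0 0 0 0 255"

```text
t: 11.32
tcp_pos: [503.8, -18.2, 168.9]
ee_rot: [-0.443, 0.56, -0.428, -0.554]
ft_force: [0.2, 0.1, 0.7]
grip_width: -0.002
```

```bash
python3 pos.py
```

```text
t 11.325 tcp [503.8 -18.2 168.9] box [ -9.1  -1.7 168.9] jaw 104.0 tilt [ 0.018  0.012 -1.   ] F [0.2 0.1 0.7] [-0.56  0.06  0.54  1.93 -0.05  1.14  1.81]
```

Emit:
jog_arm --pt "-0.006 -0.0015 -0.008 0 255" --pt "-0.005 -0.001 -0.008 0 255" --pt "-0.005 -0.001 -0.008 0 255" --pt "-0.004 -0.001 -0.008 0 255" --pt "-0.003 -0.0007 -0.007 0 255" --pt "0 0 0 0 255"

```text
t: 12.08
tcp_pos: [479.7, -23.6, 127.2]
ee_rot: [-0.443, 0.56, -0.428, -0.554]
ft_force: [0.6, -0.7, 0.2]
grip_width: 0.003
```

```bash
python3 pos.py
```

```text
t 12.075 tcp [479.7 -23.6 127.2] box [-33.8  -1.2 127.2] jaw 104.0 tilt [ 0.019  0.011 -1.   ] F [ 0.6 -0.7  0.2] [-0.55  0.05  0.54  2.03 -0.04  1.05  1.82]
```

Emit:
jog_arm --pt "-0.002 -0.0005 -0.007 0 255" --pt "-0.002 0 -0.007 0 255" --pt "-0.001 0 -0.006 0 255" --pt "0 0 -0.005 0 255" --pt "0 0 -0.003 0 255" --pt "0 0 -0.002 0 255" --pt "0 0 -0.001 0 255" --pt "0 0 0 0 255"

```text
t: 13.08
tcp_pos: [474.2, -24.4, 95.3]
ee_rot: [-0.442, 0.559, -0.428, -0.555]
ft_force: [-0.8, -0.0, 1.9]
grip_width: -0.005
```

```bash
python3 pos.py
```

```text
t 13.075 tcp [474.2 -24.4  95.3] box [-39.4  -0.7  95.3] jaw 104.0 tilt [ 0.017  0.012 -1.   ] F [-0.8 -0.   1.9] [-0.54  0.09  0.54  2.08 -0.07  0.98  1.84]
```

Emit:
jog_arm --pt "0 0 -0.002 0 255" --pt "0 0 -0.003 0 255" --pt "0 0 -0.003 0 255" --pt "0 0 0 0 255"

```text
t: 13.58
tcp_pos: [474.7, -24.4, 95.6]
ee_rot: [-0.444, 0.558, -0.427, -0.556]
ft_force: [-0.1, -0.6, -0.5]
grip_width: -0.002
```

```bash
python3 pos.py
```

```text
t 13.575 tcp [474.7 -24.4  95.6] box [-38.9  -0.8  95.6] jaw 103.9 tilt [ 0.016  0.017 -1.   ] F [-0.1 -0.6 -0.5] [-0.54  0.09  0.54  2.07 -0.07  0.98  1.85]
```

Emit:
jog_arm --pt "0 0 -0.004 0 255" --pt "0 0 0.03 0 255" --pt "0 0 0.06 0 255" --pt "0 0 0.06 0 255" --pt "0 -0.03 0.05 0 255" --pt "0 -0.05 0.03 0 255" --pt "0 -0.055 0.0 0 255" --pt "0 -0.055 0.0 0 255" --pt "0 -0.055 0 0 255" --pt "0 0 0 0 255"

```text
t: 14.82
tcp_pos: [474.7, -275.3, 331.3]
ee_rot: [-0.444, 0.561, -0.425, -0.555]
ft_force: [-0.5, 0.4, -0.3]
grip_width: -0.001
```

```bash
python3 pos.py p7
python3 - <<'E'
from m2 import *
for n in('p7','p7t'):
    f=pickle.load(open('pics/%s.pkl'%n,'rb'));X=cloud(f);B=(X-C)@Rb
    m=(abs(B[...,0])<75)&(abs(B[...,1])<100)&(B[...,2]>60)&(B[...,2]<160)
    P=B[m];A=np.c_[P[:,:2],np.ones(len(P))];c=np.linalg.lstsq(A,P[:,2],rcond=None)[0];print(n,len(P),c,'z front',c[2]-80*c[0],'back',c[2]+80*c[0])
f0=pickle.load(open('pics/top0.pkl','rb'));f1=pickle.load(open('pics/p7t.pkl','rb'))
a=f0['image'][100:280,80:260].astype(int);b=f1['image'][100:280,80:260].astype(int);print('shelf diff',abs(a-b).max(2).mean())
E
```

```text
t 14.825 tcp [ 474.7 -275.3  331.3] box [ -98.5 -244.5  331.3] jaw 104.3 tilt [ 0.023  0.016 -1.   ] F [-0.5  0.4 -0.3] [-0.33  0.08  0.85  1.59 -0.09  1.48  2.35]
p7 4195 [4.72242628e-04 2.40016467e-03 9.54527350e+01] z front 95.4149555990939 back 95.49051441959736
p7t 6162 [-1.24911353e-04  1.97987116e-04  9.55386722e+01] z front 95.54866511512304 back 95.52867929859454
shelf diff 5.034074074074074
```

View pics/p7_v.png

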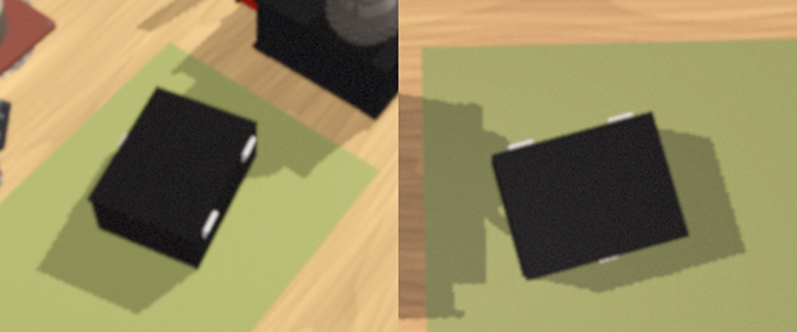

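The cover is level at 95.5 mm front and back, so it is shut, and the arm is clear of it. I'm handing the job in.

```bash
python3 -c "
from workcell import arm
print(arm.sign_off())"
```

```text
the job is handed in; nothing more can be done
None
```

The tea box is closed: I pushed the inner leaf flat with the shut fingertips, then pushed the cover over from behind, eased it shut and handed the job in at about 15 s.

- **Leaf:** after the push its slope measured about 0.003 rad, with its top face at about 74 mm. The cover still stood open at about 1.54 rad. I could not see the leaf once the cover was shut.
- **Cover:** its top is level at 95.4–95.5 mm front and back in both views, against 95 mm expected. Its tilt is under 0.001 rad. My commanded speed in the last 0.5 rad was about 0.6 rad/s by calculation; I had no direct reading of the cover's speed.
- **Surroundings:** the top view of the shelf, kettle and caddy looked unchanged from the start (mean pixel difference about 5 of 255). I did not measure how far each had moved.
- **Packed items:** the lid rests and bowl looked in place in the last views I had of them. I did not measure them or the pick for movement.
- **Arm:** it ended clear of everything. The forces I read between moves stayed below about 12 N.

None of these checks failed or disagreed.

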